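Assemble the nested-can calorimeter

TASK

Put the calorimeter together on the stirrer plate: lower the middle steel can upright into the wide aluminium jacket standing there, then lower the narrow inner cup upright into the middle can, each right down to the floor and not dropped in, and last close the inner cup with the grey knobbed lid, fitting squarely. The jacket stays standing on the stirrer plate, and everything else on the bench stays where it is.

Things in the scene. Friction and masses are not known exactly. Their poses are not given: they have to be found in the camera images.
- stirrer: All sizes in mm. Slim white stirrer with a dark square top plate, 160 x 160, 30 tall, fixed to the bench. Origin: centre of its underside, on the bench.
- jacket_in (a point): Outer jacket of the calorimeter: open, straight-sided aluminium can, the widest and lowest, loose, 0.6 kg, standing on the stirrer plate. 96 outside diameter, 88 bore, 60 tall, floor 4 thick. This point: centre of its inner floor, 34 above the bench (56 below its rim); z up.
- can_center (a point): Middle can: open, straight-sided steel can, 68 outside diameter, 62 bore, 92 tall, floor 3 thick, about 0.18 kg, standing mouth up on the bench. This point: on its axis half-way up (46 from either end); z up. Seated in the jacket it stands 36 proud of the jacket's rim, so it can be held across its outside by its top 30 and let go there.
- cup_center (a point): Inner cup: open, straight-sided steel cup, narrowest and tallest, 48 outside diameter, 42 bore, 125 tall, floor 3 thick, about 0.12 kg, standing mouth up on the bench. This point: on its axis half-way up (62.5 from either end); z up. Seated in the middle can it stands 36 proud of the can's rim.
- lid_center (a point): Lid: grey plastic disc 72 diameter, 6 thick, with a black upright knob on top (26 diameter, 35 tall) and beneath it a locating boss (35 diameter, 10 deep, tapered to 29 at its foot) that fits the mouth of the inner cup; about 0.09 kg, 51 tall in all, standing on its boss on the bench. This point: on its axis half-way up (25.5 above the boss's foot, 15.5 above the disc's underside, 25.5 below the knob's top); z up.
- beaker_a: Bystander: clear glass beaker, 70 wide at the rim, 95 tall. Loose. Sizes in mm. Origin: centre of its underside; leave it alone.
- beaker_b: Bystander: larger clear glass beaker, 90 wide at the rim, 110 tall. Loose. Sizes in mm. Origin: centre of its underside; leave it alone.
- basin: Bystander: small white porcelain dish, 84 wide, 45 tall. Loose. Sizes in mm. Origin: centre of its underside; leave it alone.
- reagent: Bystander: white plastic reagent bottle, 72 wide, 150 tall. Loose. Sizes in mm. Origin: centre of its underside; leave it alone.
- spatula: Bystander: steel double-ended laboratory spatula, 185 long along its x axis, lying flat. Loose. Sizes in mm. Origin: underside, near mid-length; leave it alone.
- pot_jar: Bystander: brown glass jar with black cap, 60 wide, 70 tall. Loose. Sizes in mm. Origin: centre of its underside; leave it alone.
Not all that is in view belongs to the job. Leave any turquoise look-alike of the part that bears cup_center alone. Leave any purple look-alike of the part that bears lid_center alone.

How it is judged:
By the outcome, as a careful person would: the job done as asked, in the order asked, and still so for the second after the job is handed in, with the robot touching nothing.
It also fails if it takes over 72 s, if anything falls off the work surface, if the arm or the gripper's body presses on something with over 40 N, if the wrist force passes 120 N, or if a joint passes its speed limit or range.

ROBOT

A 7-joint arm with a two-finger parallel gripper is mounted at the origin on the work surface. World frame = base frame: x ahead of the robot, y to its left, z up, the work surface at z = 0. Lengths are in mm, angles in rad, forces in N, time in s.
With the tool pointing down it reaches from about 400 to 850 mm from the base axis. Payload 4.5 kg.
Tool frame: the origin (TCP) lies at the very end of the fingers, on their centre line; the grasp point (between the pads) lies tcp_to_grasp behind it (tcp_to_grasp is the distance from the TCP to the grasp point, in mm); z points along the fingers, y is the direction in which the jaws open and shut (so a half turn about z gives the same grasp; the last joint's range is limited). The gripper opens to 88 mm and grips with 3 to 60 N. Pads are 18 mm wide; open, the fingers measure 123 mm over their backs; the gripper's body (75 mm by 187 mm) begins 45 mm behind the grasp point.
Start: joints at [1.186, 0.689, -0.195, 1.565, 0.157, 0.902, -0.215], TCP at [254.196, -570.997, 238.743] pointing down, gripper open.
Joint ranges: [-3.01, 3.01], [-0.46, 2.08], [-1.47, 1.51], [0.13, 2.56], [-1, 4.14], [0.04, 2.09], [-2.66, 2.66]. Speed limits (rad/s): [2.57, 2.57, 3.14, 3.14, 3.14, 3.14, 3.14].

INTERFACE

Orientations are given as [roll, pitch, yaw] about the fixed x, y, z axes, in that order (R = Rz(yaw) Ry(pitch) Rx(roll)).
In Python, from rig import * gives the robot as it stands.
- The arm moves only by the tool step_arm, never from a script. Its argument "increments" is a list that holds one entry, the list of rows, each a list of 7 numbers: the turn, a rotation vector about the tool's x, y, z in rad, then the shift along the tool's x, y, z in m, then the opening, from 0 (shut) to 1 (fully open). A call has 1 to 5 rows; each row shifts and turns the commanded pose from where the row before left it, along the tool's axes as they then stand; what a row does not reach is not made up. A row lasts 1/12 s, in which the tool goes at most 41.7 mm and 7.16 degrees, less where a joint would pass 70% of its speed; a pose out of reach is approached as far as the arm can. A call with a gripper value outside its range is refused whole. The fingers move at their own pace and stop on an object; "force" is the grip in N (left out, the last holds). Time passes only in rows, so rows that do not move let the fingers close. It gives the time, the measured TCP pose, the force and the opening at its end, in the units of the state.
- sense(): the state, without advancing time (a new reading comes with each control period).
- capture(name): name is "side" or "top" or "wrist"; returns the picture (420x560x3 uint8, red, green, blue); there is no depth.
- camera_info(name): a dict with "intrinsics" (3x3 intrinsics, pixels), "R" (3x3) and "t" (3): a world point X has camera coordinates R X + t. Camera axes: x right, y down, z forward; pixel columns grow to the right and rows downward; lengths in mm; the calibration is good to about 2 mm. A picture is of the moment at which its call begins: read the wrist's pose just before it. camera_info takes no time and is no camera call; for the wrist camera it gives the pose at the moment of the call.
- finish_job(): hands the job in, once; it reports no verdict.
The state is a dict: "t": time; "joints": joint angles; "qd": joint speeds; "tau": joint torques, N m; "position": TCP position; "tcp_rot": TCP orientation; "wrist_force": force on the tool from outside, world axes, zero at the start; "ft_torque": the same for the moment, N m; "grip_width": opening from 0.0 (shut) to 1.0 (fully open).
Only numpy, scipy, OpenCV 4.12 (cv2) and the standard library are available. Lean on these libraries where they do the work, as an engineer would, in place of code of your own. Each camera call takes 0.05 s, during which the arm holds its last target.

## Working session

There is one attempt and no reset: what is moved stays moved. The work goes in short steps, Python scripts to look and compute and a tool call to move; the robot and the scene stay as the last step left them, time stands still between calls to the robot, and variables do not carry over. Pictures are saved under pics/ and viewed, and the job is handed in when it is done.

Besides the shell and the picture viewer there is one more tool, called after "Emit:" as name(argument=value, ...) on one line, values as JSON. step_arm: Moves the arm, as the interface text tells. Its arguments: {"type":"object","properties":{"increments":{"type":"array","items":{"type":"array","items":{"type":"array","items":{"type":"number"}}}},"force":{"type":"number"}},"required":["increments"]}

```bash
mkdir -p pics; ls; python3 - <<'E'
from rig import *
import cv2
s=sense()
for k,v in s.items(): print(k,v)
for n in("side","top","wrist"):
    c=camera_info(n); im=capture(n)
    cv2.imwrite(f"pics/{n}0.png",im[:,:,::-1]); print(n,c)
E
```

```text
pics
t 0.0
joints [ 1.18577862  0.6899706  -0.19453084  1.56633146  0.15726451  0.9025063
 -0.21509321]
qd [ 1.76195988e-03 -1.63296073e-03  5.57874106e-04 -1.30493024e-03
  3.38284546e-04 -4.08459607e-05 -6.63637574e-04]
tau [-1.13977853e-05 -5.27559757e+01 -1.26692254e+00 -1.53428489e+01
 -5.26483054e-02  6.47773777e-03  1.94255995e-04]
position [ 253.88950511 -570.41806724  237.92215999]
tcp_rot [-3.13976797e+00  9.65798718e-05  4.18898442e-01]
wrist_force [ 0.03982102 -0.53690544 -0.33902452]
ft_torque [-0.02593519  0.00594283 -0.00701647]
grip_width 1.0021859101085027
side {'intrinsics': array([[403.55650626,   0.        , 278.11831169],
       [  0.        , 403.55650626, 208.16527654],
       [  0.        ,   0.        ,   1.        ]]), 'R': array([[-0.67807017, -0.73496366, -0.00701916],
       [-0.45276965,  0.42520548, -0.7837091 ],
       [ 0.57898229, -0.52823169, -0.62108839]]), 't': array([388.90091748, 328.40946658, 577.29913703])}
top {'intrinsics': array([[515.98404418,   0.        , 266.26575312],
       [  0.        , 515.98404418, 209.2429019 ],
       [  0.        ,   0.        ,   1.        ]]), 'R': array([[ 0.0155823 , -0.99980019,  0.01252064],
       [-0.99560342, -0.01667119, -0.09217321],
       [ 0.09236353, -0.01102932, -0.99566427]]), 't': array([ -46.89451694,  607.98991027, 1124.6193966 ])}
wrist {'intrinsics': array([[307.49935355,   0.        , 277.16607875],
       [  0.        , 307.49935355, 211.15130476],
       [  0.        ,   0.        ,   1.        ]]), 'R': array([[ 0.40689233, -0.91347369, -0.00210966],
       [-0.8688831 , -0.38774086,  0.30773232],
       [-0.28192338, -0.12338088, -0.95147063]]), 't': array([-623.99732311,  -42.89389285,  392.41491029])}
```

View pics/top0.png

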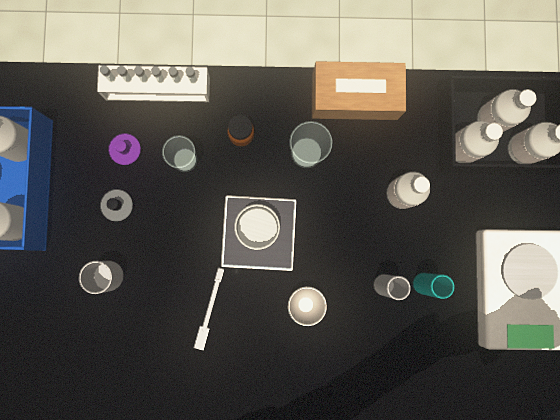

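View pics/side0.png

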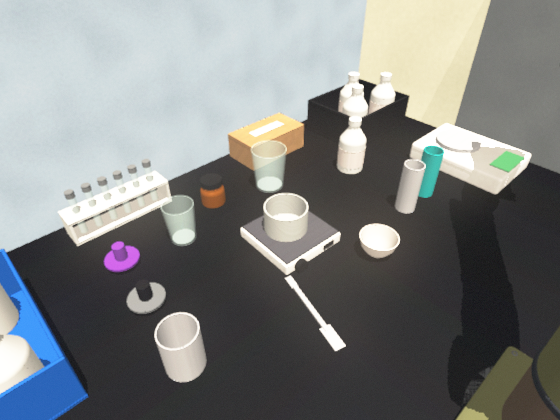

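View pics/wrist0.png

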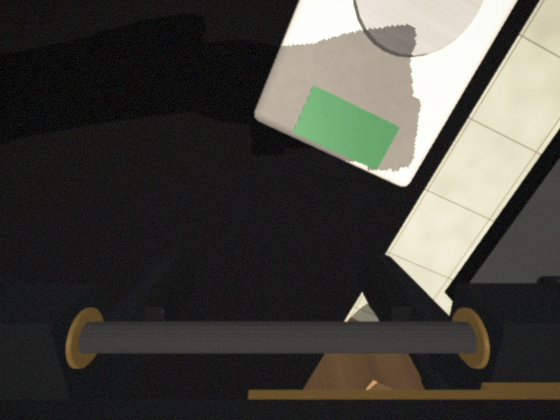

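```bash
python3 - <<'E'
import rig
print([n for n in dir(rig) if n[0]!='_'])
from rig import *
try: print(tcp_to_grasp)
except Exception as e: print(e)
E
```

```text
['IKError', 'camera_info', 'capture', 'finish_job', 'sense', 'tcp_to_grasp']
18.700000000000003
```

The top view shows the can's mouth at about (96,277), the jacket at (258,227), the cup at (398,288) with the turquoise one at right, and the grey lid at (116,205) with the purple one above it. I'll zoom in to fit the rims.

```bash
python3 - <<'E'
import cv2,numpy as np
t=cv2.imread("pics/top0.png");s=cv2.imread("pics/side0.png")
def c(im,x,y,w=60): return cv2.resize(im[y-w//2:y+w//2,x-w//2:x+w//2],(260,260),interpolation=cv2.INTER_NEAREST)
A=np.hstack([c(t,100,277),c(t,258,227),c(t,394,288)])
B=np.hstack([c(t,116,205),c(s,182,330,80),c(s,410,170,80)])
cv2.imwrite("pics/z0.png",np.vstack([A,B]))
E
```

```text
(no output)
```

View pics/z0.png

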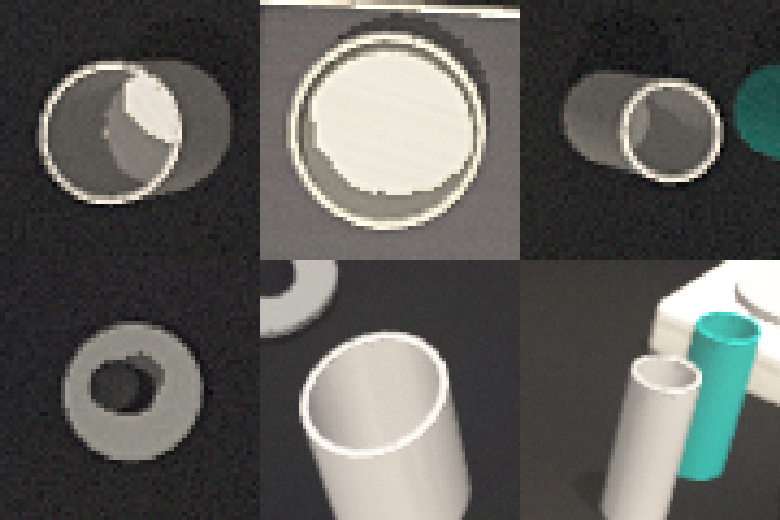

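```bash
cat > h.py <<'E'
from rig import *
import cv2,numpy as np
from scipy.optimize import least_squares
from scipy.spatial.transform import Rotation as Ro
def ray(c,uv,z):
    uv=np.atleast_2d(uv).astype(float); K=c["intrinsics"];R=c["R"];t=c["t"]
    d=np.c_[uv,np.ones(len(uv))]@np.linalg.inv(K).T@R; o=-R.T@t
    return o+d*((z-o[2])/d[:,2])[:,None]
def proj(c,P):
    q=np.atleast_2d(P)@c["R"].T+c["t"]; q=q@c["intrinsics"].T; return q[:,:2]/q[:,2:]
def circ(P,r0=None):
    x0=[*P[:,:2].mean(0),np.ptp(P[:,0])/2]
    f=lambda p:np.hypot(P[:,0]-p[0],P[:,1]-p[1])-p[2]
    return least_squares(f,x0,loss="soft_l1",f_scale=1.).x
def rim(im,c,mask,z,guess,rm,band=6):
    v,u=np.nonzero(mask); P=ray(c,np.c_[u,v],z)
    g=np.array(guess,float)
    for _ in range(5):
        d=np.hypot(*(P[:,:2]-g[:2]).T); Q=P[abs(d-rm)<band]
        p=circ(Q); g=p[:2]; 
    return p,len(Q)
def togo(pos,yaw):
    """remaining move in tool axes (mm) to world TCP pos, tool down with yaw"""
    s=sense(); R=Ro.from_euler('xyz',s["tcp_rot"]); T=Ro.from_euler('xyz',[np.pi,0,yaw])
    print("t",round(s["t"],2),"pos",s["position"].round(1),"rot",s["tcp_rot"].round(3),"grip",round(s["grip_width"],3))
    print("rotvec(tool)",(R.inv()*T).as_rotvec().round(4),"shift in tool-now",R.inv().apply(np.array(pos)-s["position"]).round(1),"in target-axes",T.inv().apply(np.array(pos)-s["position"]).round(1))
E
python3 - <<'E'
from h import *
for n in ("top","side"):
    im=cv2.imread(f"pics/{n}0.png");c=camera_info(n)
    g=cv2.cvtColor(im,cv2.COLOR_BGR2GRAY); hsv=cv2.cvtColor(im,cv2.COLOR_BGR2HSV)
    px={"top":[("can",96,277,92,32.5),("jacket",258,227,90,46),("cup",398,288,125,22.5)],
        "side":[("can",180,333,92,32.5),("jacket",286,210,90,46),("cup",412,170,125,22.5)]}[n]
    for nm,u,v,z,r in px:
        gs=ray(c,[u,v],z)[0]
        for th in (190,210):
            print(n,nm,gs.round(0),rim(im,c,g>th,z,gs,r,5))
    # lid disc
    u,v=(116,205) if n=="top" else (146,298)
    m=((g>75)&(hsv[...,1]<60)).astype(np.uint8)
    w=np.zeros_like(m); w[v-26:v+27,u-26:u+27]=1
    cs,_=cv2.findContours(m*w,cv2.RETR_EXTERNAL,cv2.CHAIN_APPROX_NONE)
    k=max(cs,key=cv2.contourArea)[:,0]
    P=ray(c,k,16 if n=="top" else 16); print(n,"lid",circ(P))
    m2=(g>100).astype(np.uint8); 
E
```

```text
top can [456. 315.  92.] (array([454.28396637, 317.67427696,  31.57648276]), 137)
top can [456. 315.  92.] (array([454.01270604, 317.79927635,  31.55119567]), 111)
top jacket [565. -20.  90.] (array([565.82610185, -16.9387988 ,  45.73552922]), 215)
top jacket [565. -20.  90.] (array([565.8008066 , -17.01564005,  45.72917945]), 184)
top cup [ 444. -305.  125.] (array([ 444.13860583, -305.90201718,   22.18386824]), 74)
top cup [ 444. -305.  125.] (array([ 444.0052021 , -306.0696426 ,   22.21673469]), 55)
top lid [614.1889458  301.29309498  35.22993862]
side can [447. 318.  92.] (array([451.02608207, 321.00836798,  32.40075123]), 510)
side can [447. 318.  92.] (array([454.83592795, 318.95234593,  31.94992654]), 330)
side jacket [555.  -6.  90.] (array([555.57918816,  -6.72626221,  45.78973536]), 290)
side jacket [555.  -6.  90.] (array([556.81155771,  -5.29826491,  45.80694925]), 197)
side cup [ 435. -279.  125.] (array([ 435.84316673, -278.22237295,   22.74309222]), 87)
side cup [ 435. -279.  125.] (array([ 439.48652748, -273.05939856,   24.21246937]), 59)
side lid [611.77716192 303.75776077  35.79467378]
```

```bash
python3 - <<'E'
from h import *
out=[]
c=camera_info("side"); im=cv2.imread("pics/side0.png")
a=np.linspace(0,2*np.pi,60)
big=cv2.resize(im,None,fx=4,fy=4,interpolation=cv2.INTER_NEAREST)
for x,y,z,r,u,v in [(454,317.8,92,34,182,330),(565.8,-17,90,48,286,210),(444,-306,125,24,414,165),(614,301.3,16,36,146,298)]:
    p=proj(c,np.c_[x+r*np.cos(a),y+r*np.sin(a),0*a+z])
    cv2.polylines(big,[(p*4+2).astype(np.int32)],True,(0,0,255),1)
    out.append(big[v*4-130:v*4+130,u*4-130:u*4+130])
cv2.imwrite("pics/z1.png",cv2.resize(np.vstack([np.hstack(out[:2]),np.hstack(out[2:])]),(600,600)))
E
```

```text
(no output)
```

View pics/z1.png

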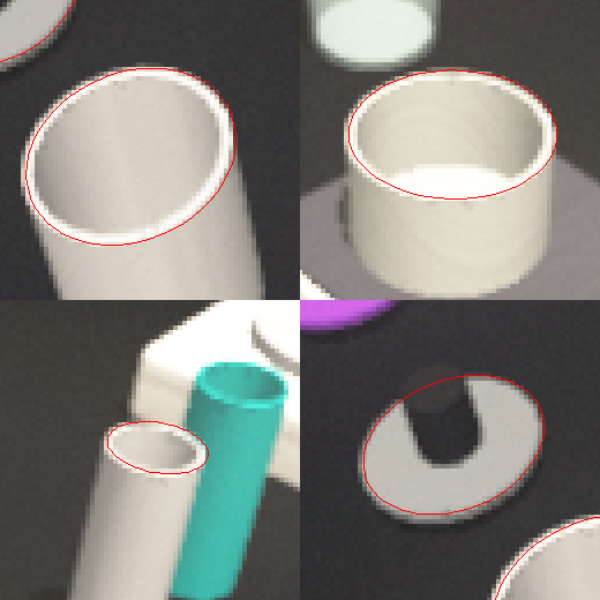

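Projecting the top-view fits into the side view shows the rims matching within 1–2 px, so the top-view values hold: can (454,318), jacket (566,-17), cup (444,-306), lid (613.5,302). I'll swing to yaw 90° and then over to the can.

Emit:
step_arm(increments=[[[0,0,-0.115,0.035,0,0,1],[0,0,-0.115,0.035,0,0,1],[0,0,-0.115,0.035,0,0,1],[0,0,-0.115,0.035,0,0,1],[0,0,-0.115,0.035,0,0,1]]], force=20)

```text
t: 0.57
position: [393.4, -465.7, 238.4]
tcp_rot: [3.141, -0.0, 0.999]
wrist_force: [0.1, -0.1, -0.1]
grip_width: 1.0
```

Emit:
step_arm(increments=[[[0,0,-0.115,0.035,0,0,1],[0,0,-0.115,0.035,0,0,1],[0,0,-0.115,0.035,0,0,1],[0,0,-0.115,0.035,0,0,1],[0,0,-0.115,0.035,0,0,1]]])

```text
t: 0.98
position: [451.5, -302.5, 238.6]
tcp_rot: [3.141, -0.0, 1.575]
wrist_force: [0.6, 0.9, 0.3]
grip_width: 1.002
```

```bash
python3 - <<'E'
from h import *
togo([454,318,160],np.pi/2)
print(sense()["joints"].round(2))
E
```

```text
t 0.98 pos [ 451.5 -302.5  238.6] rot [ 3.141 -0.     1.575] grip 1.002
rotvec(tool) [ 0.0009 -0.0002  0.0042] shift in tool-now [620.4   5.   78.7] in target-axes [620.5   2.5  78.6]
[ 0.81  0.61 -0.5   1.8   0.39  0.82  0.12]
```

Emit:
step_arm(increments=[[[0,0,0.004,0.04,0,0,1],[0,0,0,0.04,0,0,1],[0,0,0,0.04,0,0,1],[0,0,0,0.04,0,0,1],[0,0,0,0.04,0,0,1]]])

```text
t: 1.4
position: [451.1, -102.6, 238.7]
tcp_rot: [-3.141, 0.0, 1.564]
wrist_force: [1.7, -0.1, 0.3]
grip_width: 0.999
```

Emit:
step_arm(increments=[[[0,0,0,0.04,0,0,1],[0,0,0,0.04,0,0,1],[0,0,0,0.04,0,0,1],[0,0,0,0.04,0,0,1],[0,0,0,0.04,0,0,1]]])

```text
t: 1.82
position: [452.3, 97.5, 238.7]
tcp_rot: [-3.142, 0.0, 1.565]
wrist_force: [1.3, -0.0, -0.0]
grip_width: 0.999
```

Emit:
step_arm(increments=[[[0,0,0,0.04,0,0,1],[0,0,0,0.04,0,0,1],[0,0,0,0.04,0,0,1],[0,0,0,0.03,0,0,1],[0,0,0,0,0,0,1]]])

```text
t: 2.23
position: [452.5, 254.5, 239.2]
tcp_rot: [3.14, -0.007, 1.575]
wrist_force: [0.2, 0.2, 0.2]
grip_width: 1.002
```

```bash
python3 - <<'E'
from h import *
togo([454,318,160],np.pi/2)
print(sense()["joints"].round(2))
c=camera_info("wrist");im=capture("wrist");cv2.imwrite("pics/w1.png",im[:,:,::-1]);np.savez("w1.npz",**c)
togo([454,318,160],np.pi/2)
E
```

```text
t 2.23 pos [452.5 254.5 239.2] rot [ 3.14  -0.007  1.575] grip 1.002
rotvec(tool) [ 0.0011 -0.0075  0.0038] shift in tool-now [62.9  1.7 79.7] in target-axes [63.5  1.5 79.2]
[-0.32  0.57 -0.45  1.88  0.34  0.76 -0.95]
t 2.28 pos [452.8 250.  238.7] rot [ 3.141e+00 -3.000e-03  1.571e+00] grip 0.999
rotvec(tool) [ 0.0001 -0.0028  0.0005] shift in tool-now [67.8  1.2 78.9] in target-axes [68.   1.2 78.7]
```

View pics/w1.png

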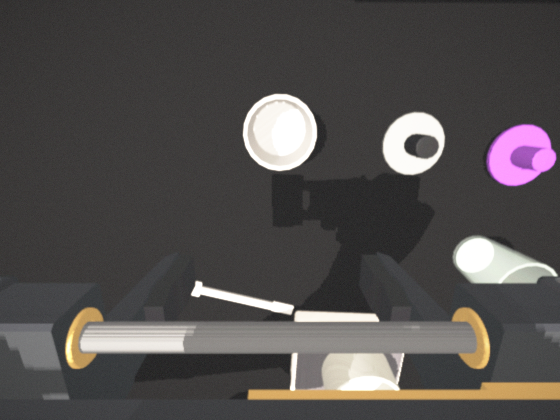

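The wrist view shows the can's mouth at (280,132) and the grey lid at (413,143). I'll cross-check both.

```bash
python3 - <<'E'
from h import *
c=dict(np.load("w1.npz")); im=cv2.imread("pics/w1.png"); g=cv2.cvtColor(im,cv2.COLOR_BGR2GRAY)
def blob(u,v,w,z,th=80):
    m=np.zeros_like(g); m[v-w:v+w,u-w:u+w]=(g[v-w:v+w,u-w:u+w]>th)
    cs,_=cv2.findContours(m,cv2.RETR_EXTERNAL,cv2.CHAIN_APPROX_NONE); k=max(cs,key=cv2.contourArea)[:,0]
    return circ(ray(c,k,z)),circ(ray(camera_info("wrist"),k,z))
print(blob(280,132,45,92)); print(blob(413,143,38,16))
E
```

```text
(array([454.7875069 , 316.56272203,  34.95638846]), array([455.11864543, 311.40411369,  34.87007132]))
(array([613.70931357, 300.7306335 ,  37.01683987]), array([613.55030646, 294.72870506,  36.93249219]))
```

Emit:
step_arm(increments=[[[0,0,0,0.034,0.001,0.02,1],[0,0,0,0.0335,0.0007,0.025,1],[0,0,0,0,0,0.03,1],[0,0,0,0,0,0.02,1],[0,0,0,0,0,0,1]]])

```text
t: 2.7
position: [453.9, 309.7, 139.9]
tcp_rot: [-3.136, 0.007, 1.564]
wrist_force: [-0.7, 0.1, 0.3]
grip_width: 1.003
```

```bash
python3 - <<'E'
from h import *
togo([454.5,317.4,65],np.pi/2)
E
```

```text
t 2.7 pos [453.9 309.7 139.9] rot [-3.136  0.007  1.564] grip 1.003
rotvec(tool) [-0.0061  0.0068 -0.0065] shift in tool-now [ 8.2  1.  74.8] in target-axes [ 7.7  0.6 74.9]
```

Emit:
step_arm(increments=[[[0,0,0,0,0,0,1],[0,0,0,0,0,0,1]]])

```text
t: 2.87
position: [456.7, 312.3, 144.8]
tcp_rot: [3.14, -0.0, 1.563]
wrist_force: [0.3, 0.5, -0.0]
grip_width: 1.0
```

```bash
python3 - <<'E'
from h import *
togo([454.5,317.4,65],np.pi/2)
E
```

```text
t 2.87 pos [456.7 312.3 144.8] rot [ 3.14  -0.     1.563] grip 1.0
rotvec(tool) [ 0.0012 -0.0002 -0.0077] shift in tool-now [ 5.1 -2.3 79.8] in target-axes [ 5.1 -2.2 79.8]
```

Emit:
step_arm(increments=[[[0,0,-0.007,0.005,-0.002,0.02,1],[0,0,0,0,0,0.02,1],[0,0,0,0,0,0.02,1],[0,0,0,0,0,0.02,1],[0,0,0,0,0,0,1]]])

```text
t: 3.28
position: [453.5, 316.8, 62.7]
tcp_rot: [-3.14, 0.002, 1.571]
wrist_force: [0.1, -0.1, 0.7]
grip_width: 0.999
```

Emit:
step_arm(increments=[[[0,0,0,0,0,0,1],[0,0,0,0,0,0,1]]])

```text
t: 3.45
position: [454.9, 318.6, 65.5]
tcp_rot: [3.139, -0.002, 1.571]
wrist_force: [-0.0, -0.4, 0.0]
grip_width: 1.003
```

```bash
python3 - <<'E'
from h import *
togo([454.5,317.4,65],np.pi/2)
c=camera_info("wrist");im=capture("wrist");cv2.imwrite("pics/w2.png",im[:,:,::-1])
E
```

```text
t 3.45 pos [454.9 318.6  65.5] rot [ 3.139e+00 -2.000e-03  1.571e+00] grip 1.003
rotvec(tool) [ 0.0023 -0.0017  0.0003] shift in tool-now [-1.2 -0.4  0.5] in target-axes [-1.2 -0.4  0.5]
```

View pics/w2.png

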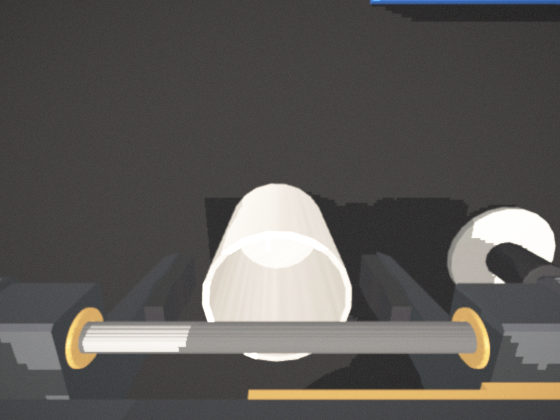

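The can's mouth sits between the open fingers, centred near (277,297). I'll close.

Emit:
step_arm(increments=[[[0,0,0,0,0,0,0.7],[0,0,0,0,0,0,0.7],[0,0,0,0,0,0,0.65],[0,0,0,0,0,0,0.65],[0,0,0,0,0,0,0.65]]], force=25)

```text
t: 3.92
position: [454.2, 318.3, 64.3]
tcp_rot: [3.141, -0.0, 1.572]
wrist_force: [0.3, -0.4, 4.2]
grip_width: 0.751
```

Emit:
step_arm(increments=[[[0,0,0,0,0,0,0.65],[0,0,0,0,0,0,0.65],[0,0,0,0,0,0,0.65]]])

```text
t: 4.17
position: [454.2, 318.4, 64.3]
tcp_rot: [3.141, -0.0, 1.572]
wrist_force: [-0.0, 0.1, 5.1]
grip_width: 0.753
```

```bash
python3 - <<'E'
from h import *
togo([565.8,-17,170],np.pi/2)
print(sense()["wrist_force"])
E
```

```text
t 4.17 pos [454.2 318.4  64.3] rot [ 3.141 -0.     1.572] grip 0.753
rotvec(tool) [ 0.001  -0.0004  0.0009] shift in tool-now [-335.4  111.4 -105.7] in target-axes [-335.4  111.6 -105.7]
[-0.04202514  0.12472444  5.10932339]
```

Emit:
step_arm(increments=[[[0,0,0,0,0,-0.01,0.65],[0,0,0,0,0,-0.025,0.65],[0,0,0,0,0,-0.03,0.65],[0,0,0,0,0,-0.03,0.65],[0,0,0,-0.015,0.005,-0.03,0.65]]])

```text
t: 4.58
position: [456.7, 306.6, 190.4]
tcp_rot: [-3.14, -0.003, 1.577]
wrist_force: [0.3, 0.7, -1.8]
grip_width: 0.749
```

Emit:
step_arm(increments=[[[0,0,0,-0.03,0.01,0,0.65],[0,0,0,-0.036,0.012,0,0.65],[0,0,0,-0.036,0.012,0,0.65],[0,0,0,-0.036,0.012,0,0.65],[0,0,0,-0.036,0.012,0,0.65]]])

```text
t: 5.0
position: [516.6, 127.2, 189.0]
tcp_rot: [-3.141, 0.001, 1.572]
wrist_force: [1.1, 0.8, -2.8]
grip_width: 0.745
```

Emit:
step_arm(increments=[[[0,0,0,-0.036,0.012,0,0.65],[0,0,0,-0.036,0.012,0,0.65],[0,0,0,-0.036,0.012,0,0.65],[0,0,0,-0.024,0.008,0,0.65],[0,0,0,-0.012,0.004,0,0.65]]])

```text
t: 5.42
position: [565.2, -20.4, 188.5]
tcp_rot: [-3.14, 0.003, 1.565]
wrist_force: [-0.1, -1.1, -2.5]
grip_width: 0.747
```

Emit:
step_arm(increments=[[[0,0,0,0,0,0,0.65],[0,0,0,0,0,0,0.65],[0,0,0,0,0,0,0.65]]])

```text
t: 5.67
position: [564.4, -11.8, 189.0]
tcp_rot: [-3.141, -0.002, 1.575]
wrist_force: [-0.2, 1.0, -2.1]
grip_width: 0.751
```

```bash
python3 - <<'E'
from h import *
togo([565.8,-17,98.3],np.pi/2)
print(sense()["wrist_force"])
c=camera_info("wrist");im=capture("wrist");cv2.imwrite("pics/w3.png",im[:,:,::-1])
im=capture("side");cv2.imwrite("pics/s3.png",im[:,:,::-1])
E
```

```text
t 5.67 pos [564.4 -11.8 189. ] rot [-3.141e+00 -2.000e-03  1.575e+00] grip 0.751
rotvec(tool) [-0.0006 -0.002   0.0046] shift in tool-now [-5.4  1.4 90.7] in target-axes [-5.2  1.4 90.7]
[-0.20619134  1.04369573 -2.12860346]
```

View pics/w3.png

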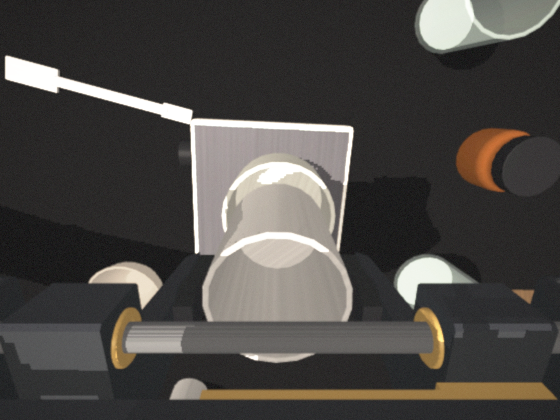

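View pics/s3.png

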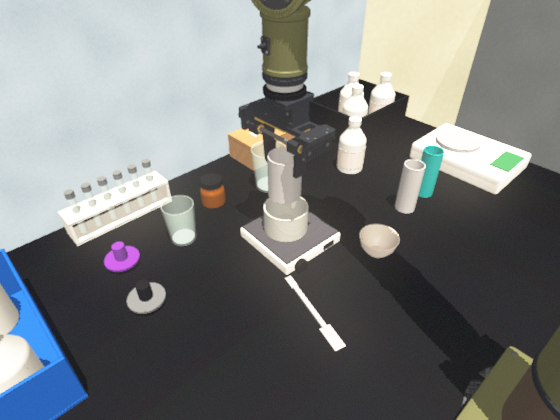

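The can hangs upright over the jacket. I'll lower it in two stages.

Emit:
step_arm(increments=[[[0,0,0.004,-0.0045,0.0014,0.005,0.65],[0,0,0,0,0,0.01,0.65],[0,0,0,0,0,0.015,0.65],[0,0,0,0,0,0.015,0.65],[0,0,0,0,0,0.015,0.65]]])

```text
t: 6.18
position: [566.2, -19.0, 127.4]
tcp_rot: [-3.141, 0.0, 1.568]
wrist_force: [-0.6, -0.5, -1.9]
grip_width: 0.748
```

Emit:
step_arm(increments=[[[0,0,0,0,0,0.01,0.65],[0,0,0,0,0,0.006,0.65],[0,0,0,0,0,0,0.65],[0,0,0,0,0,0,0.65]]])

```text
t: 6.52
position: [566.6, -19.1, 112.7]
tcp_rot: [-3.141, 0.0, 1.568]
wrist_force: [0.0, 0.3, -1.7]
grip_width: 0.747
```

```bash
python3 - <<'E'
from h import *
togo([565.8,-16,98.3],np.pi/2)
print(sense()["wrist_force"])
E
```

```text
t 6.52 pos [566.6 -19.1 112.7] rot [-3.141  0.     1.568] grip 0.747
rotvec(tool) [-0.0001  0.     -0.0028] shift in tool-now [ 3.1 -0.8 14.4] in target-axes [ 3.1 -0.8 14.4]
[ 0.04159369  0.30398131 -1.72386326]
```

Emit:
step_arm(increments=[[[0,0,0,0.003,-0.0008,0.004,0.65],[0,0,0,0,0,0.004,0.65],[0,0,0,0,0,0.003,0.65],[0,0,0,0,0,0.001,0.65],[0,0,0,0,0,0,0.65]]])

```text
t: 6.93
position: [565.6, -16.3, 100.6]
tcp_rot: [-3.141, 0.0, 1.568]
wrist_force: [-0.3, -0.7, -2.3]
grip_width: 0.752
```

Emit:
step_arm(increments=[[[0,0,0,0,0,0.001,0.65],[0,0,0,0,0,0,0.65],[0,0,0,0,0,0,0.65]]])

```text
t: 7.18
position: [565.8, -16.4, 99.9]
tcp_rot: [3.141, 0.0, 1.568]
wrist_force: [0.9, -0.5, -2.5]
grip_width: 0.752
```

Emit:
step_arm(increments=[[[0,0,0,0,0,0.001,0.65],[0,0,0,0,0,0,0.65],[0,0,0,0,0,0,0.65]]])

```text
t: 7.43
position: [565.7, -16.3, 98.8]
tcp_rot: [3.142, 0.0, 1.568]
wrist_force: [-0.6, -0.1, -2.6]
grip_width: 0.752
```

Emit:
step_arm(increments=[[[0,0,0,0,0,0.001,0.65],[0,0,0,0,0,0,0.65],[0,0,0,0,0,0,0.65]]])

```text
t: 7.68
position: [565.9, -16.2, 98.3]
tcp_rot: [3.141, 0.0, 1.568]
wrist_force: [-0.9, 0.2, 4.9]
grip_width: 0.748
```

Contact came at TCP z 98.3, exactly the expected value. I'll release and rise.

Emit:
step_arm(increments=[[[0,0,0,0,0,0,0.85],[0,0,0,0,0,0,1],[0,0,0,0,0,0,1],[0,0,0,0,0,0,1],[0,0,0,0,0,0,1]]])

```text
t: 8.1
position: [565.8, -16.3, 97.7]
tcp_rot: [3.142, 0.0, 1.568]
wrist_force: [-0.4, -0.1, -0.1]
grip_width: 0.999
```

Emit:
step_arm(increments=[[[0,0,0,0,0,-0.015,1],[0,0,0,0,0,-0.03,1],[0,0,0,0,0,-0.04,1],[0,0,0,0,0,-0.03,1],[0,0,0,-0.015,-0.006,0,1]]])

```text
t: 8.52
position: [564.5, -26.6, 219.0]
tcp_rot: [3.128, -0.004, 1.572]
wrist_force: [0.6, 0.0, -0.8]
grip_width: 1.004
```

Emit:
step_arm(increments=[[[0,0,0,-0.03,-0.013,0,1],[0,0,0,-0.036,-0.016,0,1],[0,0,0,-0.036,-0.016,0,1],[0,0,0,-0.036,-0.016,0,1],[0,0,0,-0.036,-0.016,0,1]]])

```text
t: 8.93
position: [481.2, -206.5, 212.9]
tcp_rot: [3.142, 0.0, 1.568]
wrist_force: [0.4, -0.4, 1.1]
grip_width: 0.999
```

Emit:
step_arm(increments=[[[0,0,0,-0.026,-0.016,0,1],[0,0,0,0,-0.01,0,1],[0,0,0,0,0,0,1],[0,0,0,0,0,0,1],[0,0,0,0,0,0,1]]])

```text
t: 9.35
position: [457.4, -229.6, 213.1]
tcp_rot: [3.14, -0.001, 1.57]
wrist_force: [-0.1, 0.5, 0.4]
grip_width: 1.007
```

```bash
python3 - <<'E'
from h import *
togo([444,-306,98],np.pi/2)
c=camera_info("wrist");im=capture("wrist");cv2.imwrite("pics/w4.png",im[:,:,::-1]);np.savez("w4.npz",**c)
im=capture("top");cv2.imwrite("pics/t4.png",im[:,:,::-1])
togo([444,-306,98],np.pi/2)
E
```

```text
t 9.35 pos [ 457.4 -229.6  213.1] rot [ 3.14e+00 -1.00e-03  1.57e+00] grip 1.007
rotvec(tool) [ 0.0017 -0.0007 -0.0007] shift in tool-now [-76.5 -13.6 115. ] in target-axes [-76.4 -13.4 115.1]
t 9.45 pos [ 457.5 -229.5  213. ] rot [ 3.140e+00 -1.000e-03  1.571e+00] grip 0.995
rotvec(tool) [ 0.0013 -0.0006 -0.0001] shift in tool-now [-76.6 -13.6 114.9] in target-axes [-76.5 -13.5 115. ]
```

View pics/w4.png

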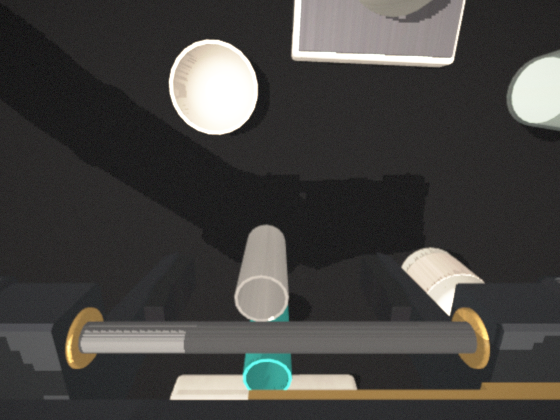

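View pics/t4.png

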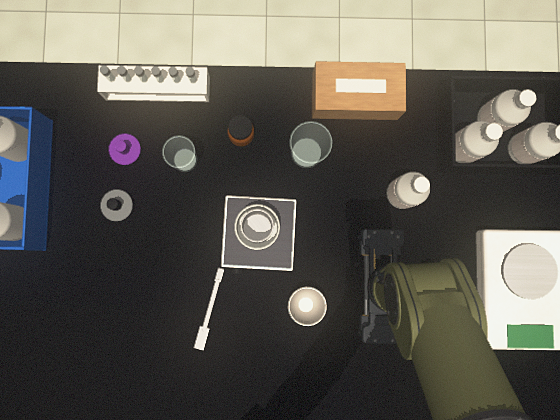

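The can is nested in the jacket in the top view. The wrist view shows the steel cup's rim at (262,297). I'll measure the cup, and the seated can's rim.

```bash
python3 - <<'E'
from h import *
c=dict(np.load("w4.npz")); im=cv2.imread("pics/w4.png"); g=cv2.cvtColor(im,cv2.COLOR_BGR2GRAY)
for th in (190,210): print("cup wrist",rim(im,c,g>th,125,ray(c,[262,297],125)[0],22.5,4))
c=camera_info("top"); im=cv2.imread("pics/t4.png"); g=cv2.cvtColor(im,cv2.COLOR_BGR2GRAY)
for th in (170,190,210):
  print("can top",rim(im,c,g>th,126,[566,-17],32.5,3),"jacket",rim(im,c,g>th,90,[566,-17],46,3))
b=cv2.resize(im[195:260,225:290],(520,520),interpolation=cv2.INTER_NEAREST);cv2.imwrite("pics/z4.png",b)
E
```

```text
cup wrist (array([ 443.40391429, -306.86082315,   22.24114183]), 295)
cup wrist (array([ 438.76452868, -306.70952288,   24.61436083]), 26)
can top (array([566.66205775, -17.02289154,  32.59205544]), 175) jacket (array([565.9169789 , -16.90687488,  45.72776584]), 234)
can top (array([566.54289165, -16.97984048,  32.61563709]), 146) jacket (array([565.86997616, -16.97405432,  45.79241525]), 206)
can top (array([566.2954454 , -17.06685858,  32.66237492]), 116) jacket (array([565.80298632, -17.04885435,  45.74252524]), 176)
```

View pics/z4.png

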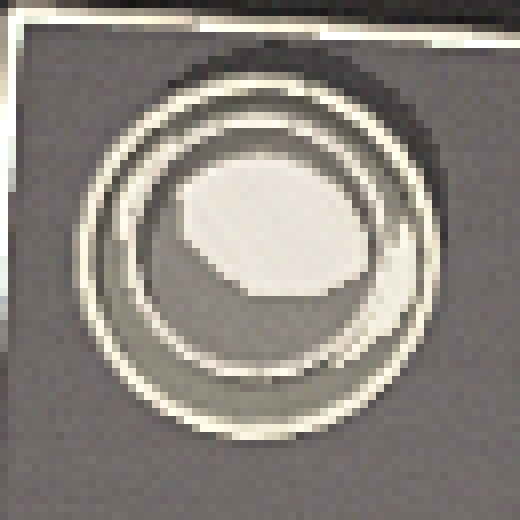

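Emit:
step_arm(increments=[[[0,0,0,-0.03,-0.006,0,1],[0,0,0,-0.03,-0.006,0.01,1],[0,0,0,-0.017,-0.0017,0.02,1],[0,0,0,0,0,0.02,1],[0,0,0,0,0,0,1]]])

```text
t: 9.87
position: [440.7, -307.5, 159.8]
tcp_rot: [-3.137, -0.002, 1.567]
wrist_force: [-0.6, 0.1, -0.5]
grip_width: 0.999
```

Emit:
step_arm(increments=[[[0,0,0,0,0,0,1],[0,0,0,0,0,0,1],[0,0,0,0,0,0,1]]])

```text
t: 10.12
position: [443.6, -306.9, 164.1]
tcp_rot: [3.139, 0.0, 1.57]
wrist_force: [0.0, 0.1, 0.3]
grip_width: 0.999
```

```bash
python3 - <<'E'
from h import *
togo([443.8,-306.4,97],np.pi/2)
E
```

```text
t 10.12 pos [ 443.6 -306.9  164.1] rot [3.139 0.    1.57 ] grip 0.999
rotvec(tool) [ 0.0023  0.0005 -0.0007] shift in tool-now [ 0.5 -0.  67.1] in target-axes [ 0.5  0.2 67.1]
```

Emit:
step_arm(increments=[[[0,0,0,0,0,0.015,1],[0,0,0,0,0,0.02,1],[0,0,0,0,0,0.02,1],[0,0,0,0,0,0.012,1],[0,0,0,0,0,0,1]]])

```text
t: 10.53
position: [441.8, -306.8, 94.8]
tcp_rot: [-3.14, -0.001, 1.569]
wrist_force: [0.1, 0.5, -0.4]
grip_width: 0.997
```

Emit:
step_arm(increments=[[[0,0,0,0,0,0,1],[0,0,0,0,0,0,1],[0,0,0,0,0,0,0.7],[0,0,0,0,0,0,0.6],[0,0,0,0,0,0,0.45]]])

```text
t: 10.95
position: [442.6, -308.2, 96.6]
tcp_rot: [3.14, 0.001, 1.568]
wrist_force: [0.7, 0.6, 0.3]
grip_width: 0.796
```

Emit:
step_arm(increments=[[[0,0,0,0,0,0,0.45],[0,0,0,0,0,0,0.45],[0,0,0,0,0,0,0.45],[0,0,0,0,0,0,0.45],[0,0,0,0,0,0,0.45]]])

```text
t: 11.37
position: [442.3, -307.9, 95.9]
tcp_rot: [3.141, 0.0, 1.568]
wrist_force: [0.7, -0.6, 0.9]
grip_width: 0.532
```

```bash
python3 - <<'E'
from h import *
togo([566.3,-17,134],np.pi/2)
c=camera_info("wrist");im=capture("wrist");cv2.imwrite("pics/w5.png",im[:,:,::-1]);np.savez("w5.npz",**c)
E
```

```text
t 11.37 pos [ 442.3 -307.9   95.9] rot [3.141 0.    1.568] grip 0.532
rotvec(tool) [ 0.0003  0.0001 -0.003 ] shift in tool-now [291.3 123.2 -38.1] in target-axes [290.9 124.  -38.1]
```

View pics/w5.png

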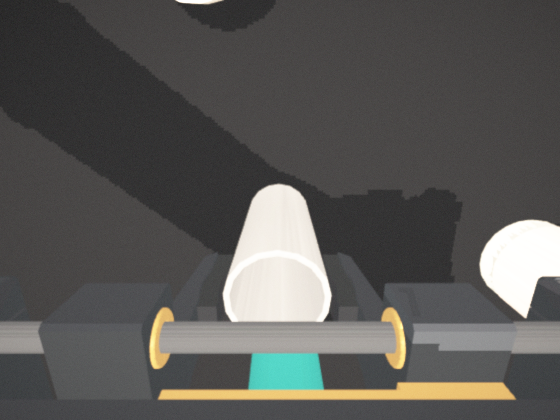

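Emit:
step_arm(increments=[[[0,0,0,0,0,0,0.45],[0,0,0,0,0,0,0.45],[0,0,0,0,0,-0.01,0.45],[0,0,0,0,0,-0.025,0.45],[0,0,0,0,0,-0.035,0.45]]])

```text
t: 11.83
position: [440.1, -306.9, 164.9]
tcp_rot: [-3.136, -0.003, 1.568]
wrist_force: [-0.2, -0.2, -0.7]
grip_width: 0.534
```

Emit:
step_arm(increments=[[[0,0,0,0,0,-0.035,0.45],[0,0,0,0,0,-0.035,0.45],[0,0,0,0.01,0.004,-0.015,0.45],[0,0,0,0.025,0.01,0,0.45],[0,0,0,0.03,0.013,0,0.45]]])

```text
t: 12.25
position: [468.7, -244.8, 252.5]
tcp_rot: [3.14, 0.003, 1.562]
wrist_force: [1.3, 0.8, -1.1]
grip_width: 0.536
```

Emit:
step_arm(increments=[[[0,0,0,0.033,0.014,0,0.45],[0,0,0,0.033,0.014,0,0.45],[0,0,0,0.033,0.014,0,0.45],[0,0,0,0.033,0.014,0,0.45],[0,0,0,0.033,0.014,0,0.45]]])

```text
t: 12.67
position: [539.7, -76.6, 251.3]
tcp_rot: [-3.141, 0.0, 1.568]
wrist_force: [0.0, -0.1, -0.3]
grip_width: 0.533
```

Emit:
step_arm(increments=[[[0,0,-0.003,0.03,0.014,0,0.45],[0,0,0,0.02,0.009,0,0.45],[0,0,0,0.01,0.004,0,0.45],[0,0,0,0,0,0,0.45],[0,0,0,0,0,0,0.45]]])

```text
t: 13.08
position: [566.2, -19.4, 250.7]
tcp_rot: [-3.14, 0.002, 1.571]
wrist_force: [0.5, -0.3, -0.7]
grip_width: 0.536
```

Emit:
step_arm(increments=[[[0,0,0,0,0,0,0.45],[0,0,0,0,0,0,0.45],[0,0,0,0,0,0,0.45]]])

```text
t: 13.33
position: [566.4, -20.3, 250.7]
tcp_rot: [-3.141, 0.001, 1.568]
wrist_force: [0.0, -0.8, -0.9]
grip_width: 0.534
```

```bash
python3 - <<'E'
from h import *
togo([566.3,-18,132.9],np.pi/2)
c=camera_info("wrist");im=capture("wrist");cv2.imwrite("pics/w6.png",im[:,:,::-1]);np.savez("w6.npz",**c)
im=capture("side");cv2.imwrite("pics/s6.png",im[:,:,::-1])
E
```

```text
t 13.33 pos [566.4 -20.3 250.7] rot [-3.141e+00  1.000e-03  1.568e+00] grip 0.534
rotvec(tool) [-0.0006  0.0012 -0.0027] shift in tool-now [ 2.400e+00 -1.000e-01  1.178e+02] in target-axes [ 2.300e+00 -1.000e-01  1.178e+02]
```

View pics/w6.png

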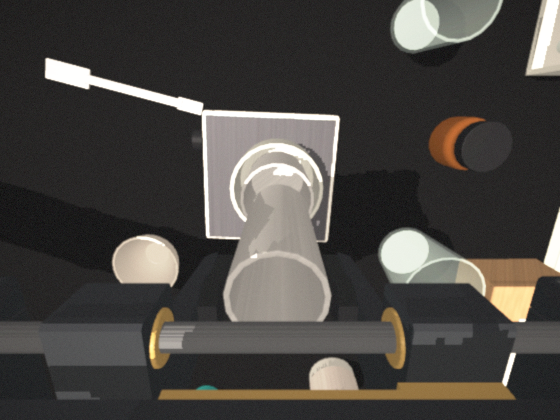

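View pics/s6.png

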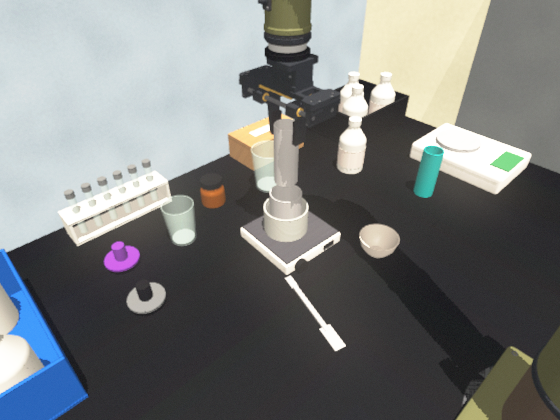

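The cup hangs upright over the can. I'll align and lower.

Emit:
step_arm(increments=[[[0,0,-0.003,0.0023,0,0.005,0.45],[0,0,0,0,0,0.008,0.45],[0,0,0,0,0,0.008,0.45],[0,0,0,0,0,0.01,0.45],[0,0,0,0,0,0.012,0.45]]])

```text
t: 13.85
position: [566.9, -15.9, 206.7]
tcp_rot: [-3.142, 0.0, 1.574]
wrist_force: [-0.1, 0.1, -1.0]
grip_width: 0.533
```

Emit:
step_arm(increments=[[[0,0,0,0,0,0.015,0.45],[0,0,0,0,0,0.015,0.45],[0,0,0,0,0,0.015,0.45],[0,0,0,0,0,0.01,0.45],[0,0,0,0,0,0.006,0.45]]])

```text
t: 14.27
position: [565.9, -16.0, 144.8]
tcp_rot: [-3.139, 0.0, 1.574]
wrist_force: [0.1, -0.7, -0.8]
grip_width: 0.534
```

Emit:
step_arm(increments=[[[0,0,0,0,0,0.004,0.45],[0,0,0,0,0,0,0.45],[0,0,0,0,0,0,0.45]]])

```text
t: 14.52
position: [567.2, -15.8, 143.0]
tcp_rot: [3.141, -0.0, 1.574]
wrist_force: [0.1, -0.2, -0.7]
grip_width: 0.535
```

Emit:
step_arm(increments=[[[0,0,0.003,-0.002,-0.0008,0.003,0.45],[0,0,0,0,0,0.003,0.45],[0,0,0,0,0,0.002,0.45],[0,0,0,0,0,0,0.45],[0,0,0,0,0,0,0.45]]])

```text
t: 14.93
position: [566.1, -17.9, 134.8]
tcp_rot: [-3.142, 0.0, 1.571]
wrist_force: [-0.3, 0.2, -0.5]
grip_width: 0.539
```

Emit:
step_arm(increments=[[[0,0,0,0,0,0.001,0.45],[0,0,0,0,0,0,0.45],[0,0,0,0,0,0,0.45]]])

```text
t: 15.18
position: [566.2, -17.9, 133.8]
tcp_rot: [3.141, -0.0, 1.571]
wrist_force: [0.1, 0.7, -0.9]
grip_width: 0.532
```

Emit:
step_arm(increments=[[[0,0,0,0,0,0.001,0.45],[0,0,0,0,0,0,0.45],[0,0,0,0,0,0,0.45]]])

```text
t: 15.43
position: [566.3, -17.9, 132.9]
tcp_rot: [3.141, 0.0, 1.571]
wrist_force: [-0.4, -0.5, -0.9]
grip_width: 0.533
```

Emit:
step_arm(increments=[[[0,0,0,0,0,0.0007,0.45],[0,0,0,0,0,0,0.45],[0,0,0,0,0,0,0.45]]])

```text
t: 15.68
position: [566.5, -17.7, 132.8]
tcp_rot: [3.141, 0.0, 1.571]
wrist_force: [-0.1, -0.6, 5.1]
grip_width: 0.534
```

Contact at the expected height. I'll release, rise and head for the lid.

Emit:
step_arm(increments=[[[0,0,0,0,0,0,0.7],[0,0,0,0,0,0,0.9],[0,0,0,0,0,0,1],[0,0,0,0,0,0,1],[0,0,0,0,0,0,1]]])

```text
t: 16.1
position: [566.0, -18.0, 132.0]
tcp_rot: [-3.141, 0.0, 1.571]
wrist_force: [-0.0, 0.2, -0.7]
grip_width: 0.89
```

Emit:
step_arm(increments=[[[0,0,0,0,0,0,1],[0,0,0,0,0,-0.015,1],[0,0,0,0,0,-0.03,1],[0,0,0,0,0,-0.035,1],[0,0,0,0.01,0,-0.02,1]]])

```text
t: 16.52
position: [567.1, -9.9, 234.7]
tcp_rot: [3.139, 0.001, 1.568]
wrist_force: [1.2, 0.8, -0.2]
grip_width: 0.996
```

Emit:
step_arm(increments=[[[0,0,0,0.03,0.005,0,1],[0,0,0,0.035,0.005,0,1],[0,0,0,0.035,0.005,0,1],[0,0,0,0.035,0.005,0,1],[0,0,0,0.035,0.005,0,1]]])

```text
t: 16.93
position: [591.1, 163.6, 232.1]
tcp_rot: [3.142, 0.0, 1.571]
wrist_force: [1.5, -0.7, -0.5]
grip_width: 0.997
```

Emit:
step_arm(increments=[[[0,0,0,0.03,0.007,0,1],[0,0,0,0.02,0.007,0,1],[0,0,0,0.01,0.005,0,1],[0,0,0,0,0,0,1],[0,0,0,0,0,0,1]]])

```text
t: 17.35
position: [609.8, 222.1, 231.7]
tcp_rot: [-3.141, 0.001, 1.572]
wrist_force: [-0.7, -0.2, -0.1]
grip_width: 0.997
```

Emit:
step_arm(increments=[[[0,0,0,0,0,0,1],[0,0,0,0,0,0,1]]])

```text
t: 17.52
position: [610.1, 220.1, 232.0]
tcp_rot: [-3.141, 0.002, 1.569]
wrist_force: [0.1, -0.0, -0.7]
grip_width: 1.003
```

```bash
python3 - <<'E'
from h import *
togo([613.8,301,20],np.pi/2)
c=camera_info("wrist");im=capture("wrist");cv2.imwrite("pics/w7.png",im[:,:,::-1]);np.savez("w7.npz",**c)
im=capture("top");cv2.imwrite("pics/t7.png",im[:,:,::-1])
im=capture("side");cv2.imwrite("pics/s7.png",im[:,:,::-1])
E
```

```text
t 17.52 pos [610.1 220.1 232. ] rot [-3.141e+00  2.000e-03  1.569e+00] grip 1.003
rotvec(tool) [-0.0003  0.0016 -0.002 ] shift in tool-now [ 81.3   3.6 211.8] in target-axes [ 80.9   3.7 212. ]
```

View pics/w7.png

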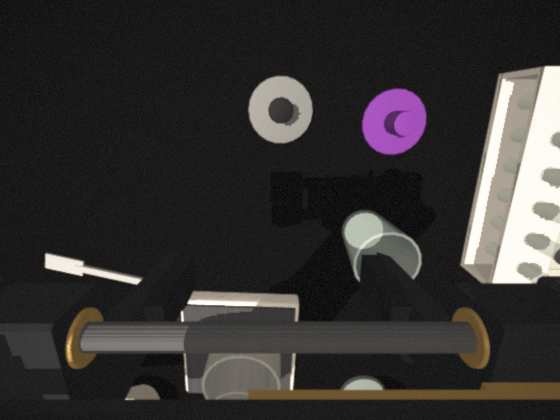

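View pics/t7.png

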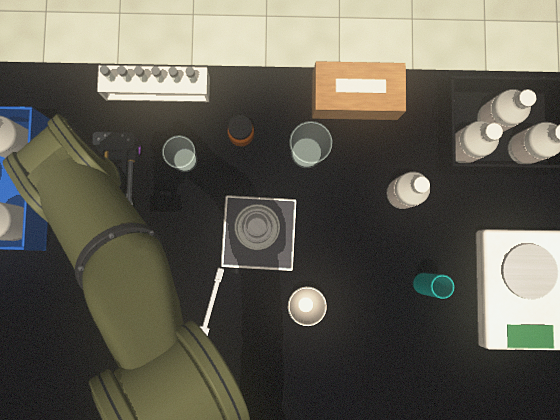

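View pics/s7.png

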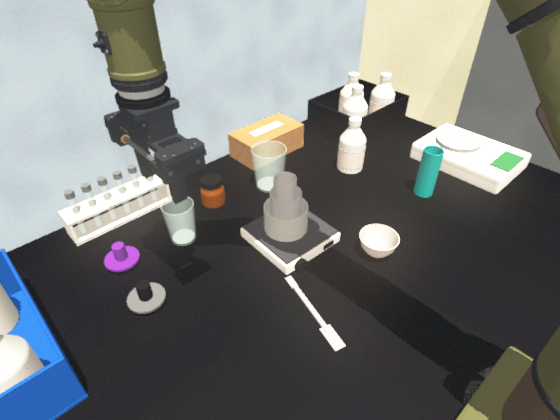

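The cup is nested inside the can, and the beaker and purple lid leave room around the grey lid. I'll refine the lid and cup mouth positions.

```bash
python3 - <<'E'
from h import *
c=dict(np.load("w7.npz")); im=cv2.imread("pics/w7.png"); g=cv2.cvtColor(im,cv2.COLOR_BGR2GRAY)
m=np.zeros_like(g);m[65:155,235:325]=g[65:155,235:325]>75
k=max(cv2.findContours(m,cv2.RETR_EXTERNAL,cv2.CHAIN_APPROX_NONE)[0],key=cv2.contourArea)[:,0]
print("lid",circ(ray(c,k,16)),"z13",circ(ray(c,k,13)))
c=camera_info("top"); im=cv2.imread("pics/t7.png"); g=cv2.cvtColor(im,cv2.COLOR_BGR2GRAY)
b=cv2.resize(im[195:260,225:290],(520,520),interpolation=cv2.INTER_NEAREST)
P=proj(c,[[566.3,-17,162]])[0];print(P)
a=np.linspace(0,6.283,60)
for z,r in((162,24),(126,34),(90,48)):
    p=proj(c,np.c_[566.3+r*np.cos(a),-17+r*np.sin(a),0*a+z])-[225,195]
    cv2.polylines(b,[(p*8+4).astype(np.int32)],True,(0,0,255),1)
cv2.imwrite("pics/z7.png",cv2.convertScaleAbs(b,alpha=1.8))
for th in (80,90,100,110,120): print(th,rim(im,c,g>th,162,[566.3,-17],22.5,3))
E
```

```text
lid [613.61622048 301.48068354  35.6924178 ] z13 [613.64275613 301.4903579   35.98731427]
[256.59166921 224.2432226 ]
80 (array([566.09568495, -16.85486058,  22.77389366]), 221)
90 (array([568.05650383, -16.23887274,  22.51359434]), 193)
100 (array([568.07832201, -16.29337339,  22.35557609]), 159)
110 (array([568.10940726, -16.03808613,  22.26225805]), 134)
120 (array([568.22554315, -16.51344957,  22.23128188]), 112)
```

View pics/z7.png

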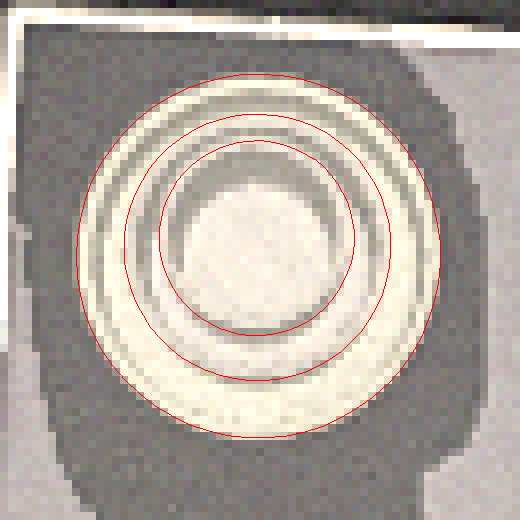

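Emit:
step_arm(increments=[[[0,0,-0.002,0.03,0.002,0.02,0.55],[0,0,0,0.03,0.0016,0.03,0.55],[0,0,0,0.0213,0,0.035,0.55],[0,0,0,0,0,0.035,0.55],[0,0,0,0,0,0.02,0.55]]])

```text
t: 18.08
position: [611.1, 303.7, 88.9]
tcp_rot: [-3.137, 0.001, 1.576]
wrist_force: [-0.6, -0.9, -0.3]
grip_width: 0.647
```

Emit:
step_arm(increments=[[[0,0,0,0,0,0.01,0.55],[0,0,0,0,0,0,0.55],[0,0,0,0,0,0,0.55],[0,0,0,0,0,0,0.55]]])

```text
t: 18.42
position: [615.0, 303.2, 84.7]
tcp_rot: [3.139, -0.002, 1.572]
wrist_force: [-0.2, 0.3, 0.4]
grip_width: 0.549
```

```bash
python3 - <<'E'
from h import *
togo([613.7,301.3,22],np.pi/2)
c=camera_info("wrist");im=capture("wrist");cv2.imwrite("pics/w8.png",im[:,:,::-1]);np.savez("w8.npz",**c)
E
```

```text
t 18.42 pos [615.  303.2  84.7] rot [ 3.139e+00 -2.000e-03  1.572e+00] grip 0.549
rotvec(tool) [ 0.003  -0.0018  0.001 ] shift in tool-now [-2.  -1.5 62.7] in target-axes [-1.9 -1.3 62.7]
```

View pics/w8.png

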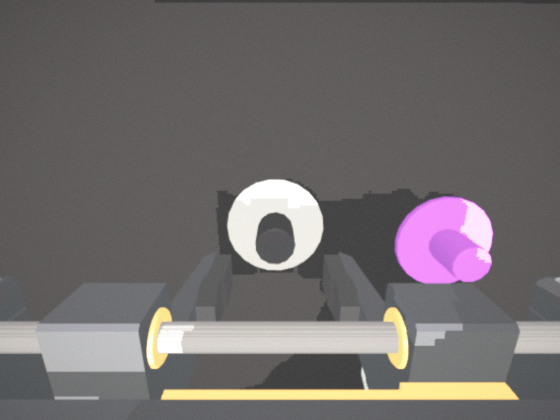

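The grey knob at (275,245) lies between the fingers. I'll correct 2 mm and descend.

Emit:
step_arm(increments=[[[0,0,0,-0.002,-0.0014,0.01,0.55],[0,0,0,0,0,0.015,0.55],[0,0,0,0,0,0.015,0.55],[0,0,0,0,0,0.012,0.55],[0,0,0,0,0,0.007,0.55]]])

```text
t: 18.88
position: [610.8, 299.9, 20.6]
tcp_rot: [-3.138, 0.002, 1.573]
wrist_force: [-0.0, -0.0, 0.1]
grip_width: 0.551
```

Emit:
step_arm(increments=[[[0,0,0,0,0,0.001,0.55],[0,0,0,0,0,0,0.55],[0,0,0,0,0,0,0.55],[0,0,0,0,0,0,0.55]]])

```text
t: 19.22
position: [612.7, 301.3, 23.3]
tcp_rot: [3.14, -0.001, 1.573]
wrist_force: [-0.3, -0.1, 0.8]
grip_width: 0.551
```

```bash
python3 - <<'E'
from h import *
togo([613.7,301.3,22],np.pi/2)
E
```

```text
t 19.22 pos [612.7 301.3  23.3] rot [ 3.140e+00 -1.000e-03  1.573e+00] grip 0.551
rotvec(tool) [ 0.0012 -0.0008  0.002 ] shift in tool-now [0.  1.  1.3] in target-axes [0.  1.  1.3]
```

Emit:
step_arm(increments=[[[0,0,0,0,0.001,0,0.45],[0,0,0,0,0,0,0.35],[0,0,0,0,0,0,0.3],[0,0,0,0,0,0,0.25],[0,0,0,0,0,0,0.2]]])

```text
t: 19.63
position: [613.4, 300.9, 22.9]
tcp_rot: [3.141, -0.0, 1.573]
wrist_force: [0.2, 0.2, 1.6]
grip_width: 0.286
```

Emit:
step_arm(increments=[[[0,0,0,0,0,0,0.2],[0,0,0,0,0,0,0.2],[0,0,0,0,0,0,0.2],[0,0,0,0,0,0,0.2],[0,0,0,0,0,0,0.2]]])

```text
t: 20.05
position: [613.4, 300.9, 22.9]
tcp_rot: [3.141, -0.0, 1.573]
wrist_force: [-0.7, -0.8, 2.6]
grip_width: 0.282
```

```bash
python3 - <<'E'
from h import *
togo([566.5,-17,220],np.pi/2); print(sense()["wrist_force"])
c=camera_info("wrist");im=capture("wrist");cv2.imwrite("pics/w9.png",im[:,:,::-1]);np.savez("w9.npz",**c)
E
```

```text
t 20.05 pos [613.4 300.9  22.9] rot [ 3.141 -0.     1.573] grip 0.282
rotvec(tool) [ 0.0005 -0.0001  0.002 ] shift in tool-now [-317.8  -47.5 -197.2] in target-axes [-317.9  -46.9 -197.1]
[-0.67532047 -0.83479055  2.64685773]
```

View pics/w9.png

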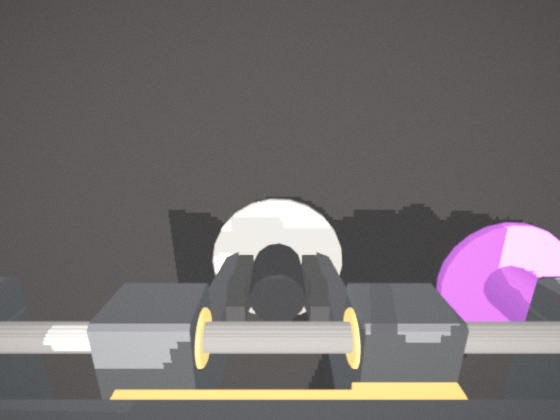

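The knob is gripped (24.8 mm; earlier grips also read 1–2 mm under). I'll lift and carry it to the cup.

Emit:
step_arm(increments=[[[0,0,0,0,0,-0.01,0.2],[0,0,0,0,0,-0.025,0.2],[0,0,0,0,0,-0.03,0.2],[0,0,0,0,0,-0.035,0.2],[0,0,0,0,0,-0.035,0.2]]])

```text
t: 20.52
position: [612.2, 300.4, 158.6]
tcp_rot: [-3.139, 0.001, 1.573]
wrist_force: [0.1, 0.3, -0.1]
grip_width: 0.287
```

Emit:
step_arm(increments=[[[0,0,0,0,0,-0.035,0.2],[0,0,0,0,0,-0.025,0.2],[0,0,0,-0.01,-0.002,-0.01,0.2],[0,0,0,-0.025,-0.004,0,0.2],[0,0,0,-0.032,-0.005,0,0.2]]])

```text
t: 20.93
position: [601.1, 235.3, 227.8]
tcp_rot: [3.141, -0.002, 1.577]
wrist_force: [0.2, -0.1, -1.2]
grip_width: 0.289
```

Emit:
step_arm(increments=[[[0,0,0,-0.035,-0.005,0,0.2],[0,0,0,-0.035,-0.005,0,0.2],[0,0,0,-0.035,-0.005,0,0.2],[0,0,0,-0.035,-0.005,0,0.2],[0,0,0,-0.035,-0.005,0,0.2]]])

```text
t: 21.35
position: [575.7, 55.9, 226.5]
tcp_rot: [-3.139, 0.001, 1.573]
wrist_force: [-0.1, -0.2, -0.6]
grip_width: 0.289
```

Emit:
step_arm(increments=[[[0,0,0,-0.035,-0.005,0,0.2],[0,0,0,-0.025,-0.004,0,0.2],[0,0,0,-0.012,-0.002,0,0.2],[0,0,0,-0.004,0,0,0.2],[0,0,0,0,0,0,0.2]]])

```text
t: 21.77
position: [566.5, -17.6, 227.2]
tcp_rot: [-3.141, -0.0, 1.572]
wrist_force: [0.2, 0.2, -1.2]
grip_width: 0.285
```

Emit:
step_arm(increments=[[[0,0,0,0,0,0,0.2],[0,0,0,0,0,0,0.2],[0,0,0,0,0,0,0.2]]])

```text
t: 22.02
position: [567.1, -14.9, 227.7]
tcp_rot: [3.141, -0.001, 1.576]
wrist_force: [-0.2, -0.5, -1.6]
grip_width: 0.287
```

```bash
python3 - <<'E'
from h import *
togo([566.5,-17.2,190],np.pi/2); print(sense()["wrist_force"])
c=camera_info("wrist");im=capture("wrist");cv2.imwrite("pics/w10.png",im[:,:,::-1]);np.savez("w10.npz",**c)
im=capture("side");cv2.imwrite("pics/s10.png",im[:,:,::-1])
E
```

```text
t 22.02 pos [567.1 -14.9 227.7] rot [ 3.141e+00 -1.000e-03  1.576e+00] grip 0.287
rotvec(tool) [ 0.0004 -0.0012  0.0053] shift in tool-now [-2.3 -0.6 37.7] in target-axes [-2.3 -0.6 37.7]
[-0.16085684 -0.48712035 -1.64616562]
```

View pics/w10.png

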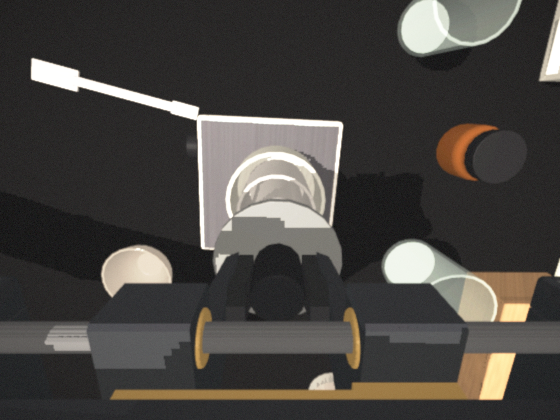

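View pics/s10.png

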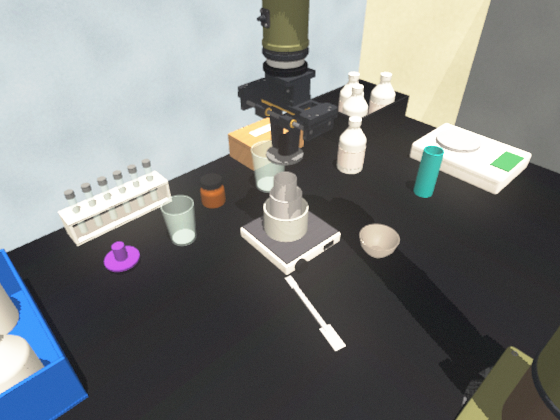

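Emit:
step_arm(increments=[[[0,0,0.005,-0.0023,-0.0006,0.008,0.2],[0,0,0,0,0,0.012,0.2],[0,0,0,0,0,0.01,0.2],[0,0,0,0,0,0.004,0.2],[0,0,0,0,0,0,0.2]]])

```text
t: 22.53
position: [565.3, -19.6, 192.2]
tcp_rot: [-3.139, 0.0, 1.568]
wrist_force: [-1.1, -0.3, -1.1]
grip_width: 0.286
```

Emit:
step_arm(increments=[[[0,0,0,0,0,0,0.2],[0,0,0,0,0,0,0.2]]])

```text
t: 22.7
position: [566.6, -19.4, 194.0]
tcp_rot: [3.141, -0.0, 1.568]
wrist_force: [0.1, 0.7, -1.7]
grip_width: 0.287
```

```bash
python3 - <<'E'
from h import *
togo([566.5,-17.2,175],np.pi/2); print(sense()["wrist_force"])
im=capture("side");
cv2.imwrite("pics/s11.png",cv2.resize(im[120:240,230:350,::-1],(600,600),interpolation=cv2.INTER_NEAREST))
E
```

```text
t 22.7 pos [566.6 -19.4 194. ] rot [ 3.141 -0.     1.568] grip 0.287
rotvec(tool) [ 0.0007 -0.0002 -0.0029] shift in tool-now [ 2.2 -0.1 19. ] in target-axes [ 2.2 -0.1 19. ]
[ 0.093307    0.72789907 -1.68271371]
```

View pics/s11.png

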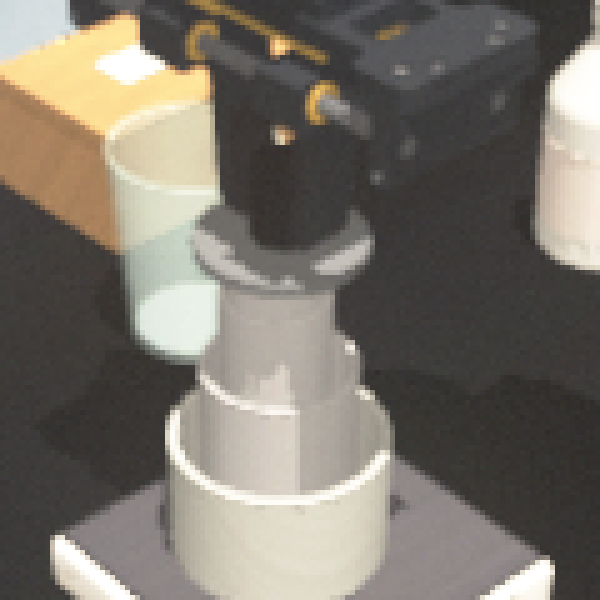

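The lid is level over the cup and 2 mm off in y. I'll correct and lower.

Emit:
step_arm(increments=[[[0,0,-0.003,0.002,0,0.003,0.2],[0,0,0,0,0,0.003,0.2],[0,0,0,0,0,0.002,0.2],[0,0,0,0,0,0,0.2],[0,0,0,0,0,0,0.2]]])

```text
t: 23.17
position: [566.1, -17.6, 185.5]
tcp_rot: [-3.141, 0.0, 1.571]
wrist_force: [0.8, -0.8, -0.9]
grip_width: 0.285
```

Emit:
step_arm(increments=[[[0,0,0,0,0,0.003,0.2],[0,0,0,0,0,0.002,0.2],[0,0,0,0,0,0,0.2],[0,0,0,0,0,0,0.2]]])

```text
t: 23.5
position: [566.2, -17.6, 180.5]
tcp_rot: [-3.141, 0.0, 1.571]
wrist_force: [-0.4, 1.0, -0.3]
grip_width: 0.286
```

Boss foot is now 4 mm inside the mouth with no side force. Continuing.

Emit:
step_arm(increments=[[[0,0,0,0,0,0.002,0.2],[0,0,0,0,0,0.001,0.2],[0,0,0,0,0,0,0.2],[0,0,0,0,0,0,0.2]]])

```text
t: 23.83
position: [566.2, -17.6, 177.6]
tcp_rot: [-3.142, 0.0, 1.571]
wrist_force: [0.2, 0.1, -0.1]
grip_width: 0.287
```

Emit:
step_arm(increments=[[[0,0,0,0,0,0.0015,0.2],[0,0,0,0,0,0,0.2],[0,0,0,0,0,0,0.2]]])

```text
t: 24.08
position: [566.2, -17.6, 176.1]
tcp_rot: [-3.141, 0.0, 1.571]
wrist_force: [-0.4, -0.8, -0.0]
grip_width: 0.286
```

Emit:
step_arm(increments=[[[0,0,0,0,0,0.001,0.2],[0,0,0,0,0,0,0.2],[0,0,0,0,0,0,0.2]]])

```text
t: 24.33
position: [566.2, -17.6, 175.1]
tcp_rot: [-3.142, 0.0, 1.571]
wrist_force: [-0.4, -1.0, -0.1]
grip_width: 0.287
```

Emit:
step_arm(increments=[[[0,0,0,0,0,0.0007,0.2],[0,0,0,0,0,0,0.2],[0,0,0,0,0,0,0.2]]])

```text
t: 24.58
position: [566.4, -17.6, 174.8]
tcp_rot: [3.141, 0.0, 1.571]
wrist_force: [-1.2, -1.2, 3.8]
grip_width: 0.288
```

Seated at z 174.8 (expected 174.9). I'll open gently and rise.

Emit:
step_arm(increments=[[[0,0,0,0,0,0,0.35],[0,0,0,0,0,0,0.45],[0,0,0,0,0,0,0.6],[0,0,0,0,0,0,0.6],[0,0,0,0,0,0,0.6]]])

```text
t: 25.0
position: [566.2, -17.6, 174.3]
tcp_rot: [-3.141, 0.0, 1.571]
wrist_force: [-0.0, 0.2, -1.0]
grip_width: 0.597
```

Emit:
step_arm(increments=[[[0,0,0,0,0,-0.01,0.6],[0,0,0,0,0,-0.02,0.6],[0,0,0,0,0,-0.03,0.6],[0,0,0,0,0,-0.03,0.6],[0,0,0,-0.02,-0.01,-0.01,0.6]]])

```text
t: 25.42
position: [560.0, -32.0, 279.7]
tcp_rot: [3.131, -0.005, 1.577]
wrist_force: [0.9, 0.3, 0.8]
grip_width: 0.604
```

Emit:
step_arm(increments=[[[0,0,0,-0.035,-0.015,0,0.6],[0,0,0,-0.035,-0.015,0,0.6],[0,0,0,-0.035,-0.015,0,0.6],[0,0,0,-0.035,-0.015,0,0.6],[0,0,0,-0.035,-0.015,0,0.6]]])

```text
t: 25.83
position: [480.4, -214.0, 275.4]
tcp_rot: [3.141, 0.001, 1.571]
wrist_force: [0.1, -0.2, 0.8]
grip_width: 0.599
```

Emit:
step_arm(increments=[[[0,0,0,-0.02,0,0,0.6],[0,0,0,0,0,0,0.6],[0,0,0,0,0,0,0.6],[0,0,0,0,0,0,0.6]]])

```text
t: 26.17
position: [481.8, -231.2, 275.0]
tcp_rot: [3.14, -0.001, 1.572]
wrist_force: [0.6, 0.6, -0.2]
grip_width: 0.6
```

```bash
python3 - <<'E'
from h import *
im=capture("side");cv2.imwrite("pics/s12.png",im[:,:,::-1])
cv2.imwrite("pics/s12z.png",cv2.resize(im[120:270,220:370,::-1],(600,600),interpolation=cv2.INTER_NEAREST))
t=capture("top");cv2.imwrite("pics/t12.png",t[:,:,::-1])
s=sense();print(s["position"],s["t"])
b=cv2.resize(t[190:265,220:295,::-1],(600,600),interpolation=cv2.INTER_NEAREST);c=camera_info("top")
a=np.linspace(0,6.283,60)
for z,r in((168,36),(126,34),(90,48)):
    p=proj(c,np.c_[566.3+r*np.cos(a),-17+r*np.sin(a),0*a+z])-[220,190]
    cv2.polylines(b,[(p*8+4).astype(np.int32)],True,(0,0,255),1)
cv2.imwrite("pics/t12z.png",b)
E
```

```text
[ 481.94866789 -230.62405495  274.87338102] 26.2667
```

View pics/s12z.png

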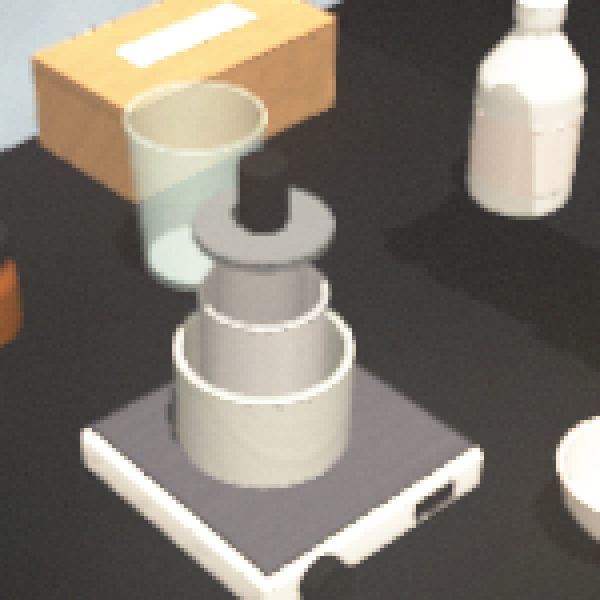

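View pics/t12.png

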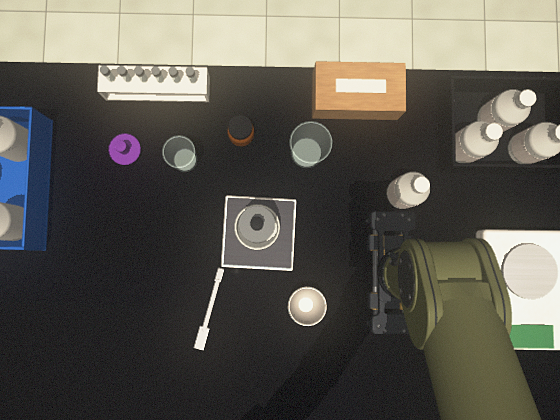

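View pics/t12z.png

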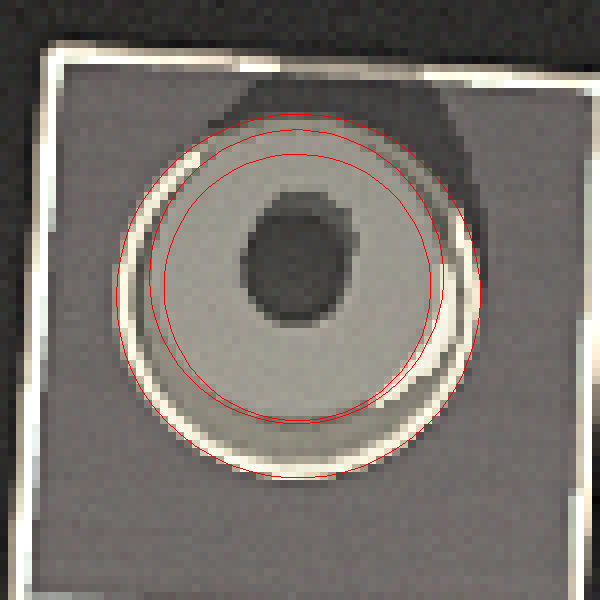

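The side view shows the lid level on the cup, with the cup in the can and the can in the jacket. The lid's outline in the top view matches the circle expected at 168 mm. Nothing else has moved and the gripper is clear, so I'll hand it in.

```bash
python3 -c "
from rig import *
print(finish_job())"
```

```text
the job is handed in; nothing more can be done
None
```

The calorimeter is together on the stirrer plate and I handed the job in at about 26 s of the 72 s allowed. I lowered the can into the jacket, then the cup into the can, and put the grey lid on last.

- **Seating:** contact came at tool heights of 98.3, 132.8 and 174.8 mm, against 98.3, 132.9 and 174.9 mm expected. The contact force was about 5 N or less, and each part was let go only after it touched.
- **Final pictures:** the side view shows the lid level on the cup. In the top view the outlines of the lid and the jacket fit the expected circles to within 1–2 mm. The jacket has not moved, and the bystanders and look-alikes that the pictures show are where they were. The arm hides the turquoise cup in the last top picture; it was still in place in the side view before the lid was lowered.
- **Disagreements:** the first automatic side-view fits for the jacket and cup were up to 28 mm off the top view. I dropped them after projecting the top-view positions into the side picture, which matched within about 2 px. The gripper read each part 1–2 mm under its real width. No check failed after that.

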